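# Set the leather splitter for a full-width strap

## Robot

A 6-joint arm with a two-finger parallel gripper is mounted at the origin on the work surface. World frame = base frame: x ahead of the robot, y to its left, z up, the work surface at z = 0. Lengths are in m, angles in degrees, forces in N, time in s.
With the tool pointing down it reaches from about 0.3 to 0.75 m from the base axis. Payload 8.5 kg.
Tool frame: the origin (TCP) lies midway between the tips of the shut fingers; the grasp point (between the pads) lies 19 mm behind it (env.hold_point_z is the distance from the TCP to the grasp point, in m); z points along the fingers, y is the line along which they close (so a half turn about z gives the same grasp; the last joint's range is limited). The gripper opens to 85 mm and grips with 20 to 120 N. Pads are 22 mm wide; open, the fingers measure 114 mm over their backs; the gripper's body (76 mm by 85 mm) begins 54 mm behind the grasp point. The pads swing forward as they close: fully open they stand 13 mm farther back than shut.
Start: joints at [58.31, 21.807, 74.336, -0, 83.858, -12.336], TCP at [0.182, 0.519, 0.231] pointing down, gripper open.
Joint ranges: [-178.18, 178.18], [-50.72, 133.34], [12.68, 142.11], [-81.47, 261.47], [9.98, 163.14], [-165.26, 165.26]. Speed limits (degrees/s): [136.94, 136.94, 180, 180, 180, 180].

## Interface

Orientations are given as a 3x3 rotation matrix whose columns are the frame's x, y, z axes.
In Python, from rig import observe, get_image, camera_info, env gives the robot as it stands.
- The arm moves only by the tool drive_tool, never from a script. Its arguments are lists of equal length, an entry for each row: "offset": the shift along the tool's x, y, z in units of 40 mm (1.0 is 40 mm), a list of three; "turn": the turn, a rotation vector about the tool's x, y, z in units of 6 degrees (1.0 is 6 degrees), a list of three; "hand": the opening, from 0 (shut) to 1 (fully open). A call has exactly 10 rows; each row shifts and turns the commanded pose from where the row before left it, along the tool's axes as they then stand; what a row does not reach is not made up. A row lasts 1/8 s, in which the tool goes at most 62.5 mm and 10.7 degrees, less where a joint would pass 70% of its speed; a pose out of reach is approached as far as the arm can. A call is refused whole if a number of a shift passes 1 or a number of a turn 1, either way. A call with a gripper value outside its range is refused whole. The fingers move at their own pace and stop on an object; "newtons" is the grip in N (left out, the last holds). Time passes only in rows, so rows that do not move let the fingers close, or fill a call up. It gives the time, the measured TCP pose, the force, the opening and the grip force at its end, in the units of the state.
- observe(): the state, without advancing time (a new reading comes with each control period).
- get_image(name): name is "scene" or "top" or "wrist"; returns the picture (420x560x3 uint8, blue, green, red); there is no depth.
- camera_info(name): a dict with "fx", "fy", "cx", "cy" (pixels), "k1" (the pictures are not rectified: a ray, as slopes to the right and down, at radius r is drawn at 1 + k1 r^2 times it, then the intrinsics apply), "world_to_cam" (4x4, takes a point from world to camera coordinates). Camera axes: x right, y down, z forward; pixel columns grow to the right and rows downward; lengths in m; the calibration is good to about 2 mm. A picture is of the moment at which its call begins: read the wrist's pose just before it. camera_info takes no time and is no camera call; for the wrist camera it gives the pose at the moment of the call.
- env.close_job(): hands the job in; it is judged then, once.
The state is a dict: "time_s": time; "q": joint angles; "qvel": joint speeds; "joint_efforts": joint torques, N m; "position": TCP position; "tool_rot": TCP orientation; "ft_force": force on the tool from outside, world axes, zero at the start; "wrist_torque": the same for the moment, N m; "grip_width": finger opening in m; "gripper_force": force on a finger pad.
Only numpy, scipy, OpenCV 4.12 (cv2) and the standard library are available. Lean on these libraries where they do the work, as an engineer would, in place of code of your own. Each camera call takes 0.05 s, during which the arm holds its last target. There are 200 camera calls.

## Task

Set up the leather splitter for a full-width strap: push its red-knobbed thickness lever past the first detent and right on to its second stop, where it must stay, and push the brass edge guide fully home against the side plate opposite the lever. Push lightly with the fingertips, gripping nothing and forcing neither part against its stop, and leave the four loose things around the machine standing where they are.

Things in the scene. Friction and masses are not known exactly. Their poses are not given: they have to be found in the camera images.
- splitter: dark green cast-iron bench splitter, bolted down: base 240 x 270 mm, two side plates 184 mm apart, 16 mm thick (142 mm high, brass nuts on top to 170 mm), roller and blade between, steel feed table (top 68 mm above the bench) on the robot's side. Origin on the bench under the frame; x away from the robot, y along the roller away from the lever, z up. Turned up to 0.35 rad either way.
- thickness_lever (a joint): lever angle (rad). 0: first rest (start), leaning 0.475 towards machine -x; 0.475: first detent, upright; 0.95: second stop, leaning 0.475 towards machine +x. A spring detent resists leaving a rest: about 5 N at the knob, 1 to 3 N more drag. Past about 0.23 and 0.73 it runs on by itself into the next rest and stays there. Over 30 N on it is forcing it; a pinch counts as such.
- lever_hinge (a point): point on the lever's hinge axis (parallel to machine y), 88 mm above the bench, outside the machine's -y side plate, in the plane in which the knob swings (machine x = 0, y = -150 mm). The knob's centre is 110 mm from it.
- lever_knob (a point): centre of the lever's red ball knob, 30 mm in diameter; 186 mm above the bench at both ends of its travel, 198 mm when upright; it moves about 101 mm along machine +x from the first rest to the second stop. Above 175 mm nothing else stands within 60 mm of its path.
- edge_guide (a joint): gap (m) from the edge guide to its home against the side plate on the machine's +y side: 0 is fully home, growing towards machine -y (the lever's side). Starts from 0.04 to 0.1. Slides with about 2.5 N of friction and stays where it is left. Its stop is rigid: over 70 N is forcing it. Its far (+y) face, with a steel strip, is not to be pressed: that is gripping.
- guide_face (a point): centre of the brass guide's upright face looking to machine -y: push here towards +y. The bar is 95 mm long (x), 14 mm thick (y), 30 mm high, top 99 mm and this point 84 mm above the bench. At its robot-side end a dark slide block on the rod reaches 16 mm further to -y than this face and lies 46 to 80 mm to the -x of this point; its thumbscrew tops at 95 mm.
- spool_mid (a point): bystander: orange thread cone standing upright, 38 mm diameter, 58 mm high; point half-way up its axis
- wax_tin_mid (a point): bystander: flat round aluminium wax tin, 60 mm diameter, 32 mm high; point at its centre
- slicker_mid (a point): bystander: turned wooden edge slicker standing upright, 32 mm diameter, 60 mm high; point half-way up
- maul_mid (a point): bystander: white-headed maul standing on its head, 48 mm diameter, 153 mm high in all with a brown leather grip on top; point half-way up

How it is judged:
By the outcome, as a careful person would: the job done as asked, in the order asked, and still so for the second after the job is handed in, with the robot touching nothing.
It also fails if it takes over 42 s, if anything falls off the work surface, if the arm or the gripper's body presses on something with over 40 N, if the wrist force passes 120 N, or if a joint passes its speed limit or range.

## Working session

There is one attempt and no reset: what is moved stays moved. The work goes in short steps, Python scripts to look and compute and a tool call to move; the robot and the scene stay as the last step left them, time stands still between calls to the robot, and variables do not carry over. Pictures are saved under pics/ and viewed, at most 10 in all, crops included, and the job is handed in when it is done.

Besides the shell and the picture viewer there is one more tool, called after "Request:" by a JSON object that holds its "op" and its "data", one argument or row to a line. drive_tool: Moves the arm, as the interface text tells. Its arguments: {"type":"object","properties":{"offset":{"type":"array"},"turn":{"type":"array"},"hand":{"type":"array"},"newtons":{"type":"number"}},"required":["offset","turn","hand"]}

```bash
mkdir -p pics; python3 - <<'E'
from rig import *
import cv2,numpy as np
for n in("scene","top"):
    cv2.imwrite(f"pics/{n}0.png",get_image(n)); c=camera_info(n); print(n,{k:(np.round(v,4).tolist()) for k,v in c.items()})
s=observe();print(s["time_s"],s["position"],np.round(s["tool_rot"],3),s["grip_width"])
E
```

```text
scene {'fx': 402.3084, 'fy': 402.3084, 'cx': 283.3157, 'cy': 200.0674, 'k1': -0.0657, 'world_to_cam': [[0.4262, 0.9045, 0.0176, -0.3187], [0.5668, -0.2518, -0.7844, -0.2324], [-0.705, 0.3443, -0.62, 1.2609], [0.0, 0.0, 0.0, 1.0]]}
top {'fx': 407.4417, 'fy': 407.4417, 'cx': 284.8533, 'cy': 217.2632, 'k1': -0.1136, 'world_to_cam': [[-0.0211, -0.9997, -0.0129, 0.1056], [-0.99, 0.0227, -0.1396, 0.5954], [0.1398, 0.0098, -0.9901, 0.8841], [0.0, 0.0, 0.0, 1.0]]}
0.1 [0.18213731 0.51870308 0.23079776] [[-0.943  0.331 -0.001]
 [ 0.331  0.943 -0.001]
 [ 0.    -0.001 -1.   ]] 0.0853467248339592
```

View pics/scene0.png

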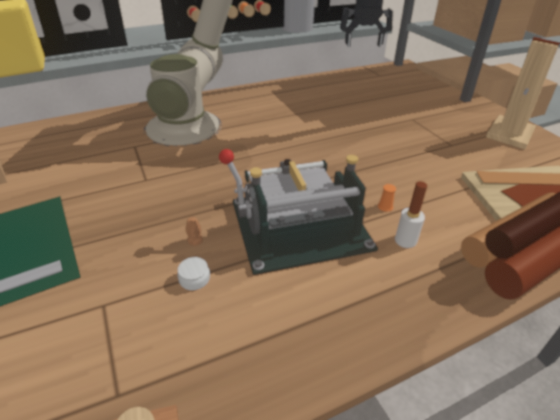

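View pics/top0.png

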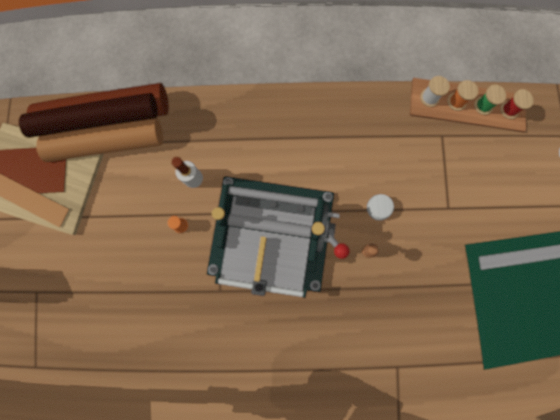

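The scene view shows the splitter with its red knob at about (227,156), leaning towards the robot, and the brass guide at (297,175). In the top view the knob is at (342,251), the guide at (262,258), the nuts at (218,214) and (318,229), and the slicker at (371,250), near the knob.

```bash
cat > h.py <<'E'
from rig import *
import cv2,numpy as np
def ray(n,px,c=None):
    c=c or camera_info(n); K=np.array([[c["fx"],0,c["cx"]],[0,c["fy"],c["cy"]],[0,0,1]])
    d=np.array([(px[0]-c["cx"])/c["fx"],(px[1]-c["cy"])/c["fy"]]); u=d.copy()
    for _ in range(20): u=d/(1+c["k1"]*(u@u))
    W=np.array(c["world_to_cam"]);R=W[:3,:3];return -R.T@W[:3,3], R.T@np.r_[u,1]
def onz(n,px,z):
    o,d=ray(n,px);return o+d*(z-o[2])/d[2]
def tri(p,q):
    o,d=ray("top",p);a,b=ray("scene",q)
    s=np.linalg.lstsq(np.c_[d,-b],a-o,rcond=None)[0];A,B=o+d*s[0],a+b*s[1];return (A+B)/2,np.linalg.norm(A-B)
def blobs(im,lo,hi,x0=0,y0=0,x1=560,y1=420,amin=15):
    h=cv2.cvtColor(im,cv2.COLOR_BGR2HSV);m=cv2.inRange(h,lo,hi);k=np.zeros_like(m);k[y0:y1,x0:x1]=1;m*=k
    n,l,st,ce=cv2.connectedComponentsWithStats(m)
    return [(int(st[i,4]),np.round(ce[i],1),cv2.minAreaRect(np.argwhere(l==i)[:,::-1].astype(np.float32))) for i in range(1,n) if st[i,4]>=amin]
E
python3 - <<'E'
from h import *
t=cv2.imread("pics/top0.png");s=cv2.imread("pics/scene0.png")
rt=blobs(t,(0,180,90),(6,255,255),320,230,362,270)+blobs(t,(172,180,90),(180,255,255),320,230,362,270);rs=blobs(s,(0,180,90),(6,255,255),210,140,245,175)+blobs(s,(172,180,90),(180,255,255),210,140,245,175)
print("red",rt,rs)
print("knob",tri(rt[0][1],rs[0][1]),onz("top",rt[0][1],.186))
for n,im,r in(("top",t,(200,190,340,300)),("scene",s,(235,140,370,200))):
    print(n);[print(b) for b in blobs(im,(17,110,110),(32,255,255),*r)]
for n,z,r in(("spool",.05,(165,210,195,240)),("slick",.06,(355,235,385,265))):
    for b in blobs(t,(5,130,60),(16,255,255),*r,amin=30):print(n,b,onz("top",b[1],z))
print("tin",onz("top",(380,207),.032),"maulgrip",onz("top",(180,164),.153),"spool",onz("top",(177,224),.04),"slick",onz("top",(371,250),.04))
cv2.imwrite("pics/crop0.png",cv2.resize(t[160:310,160:410],None,fx=3.2,fy=3.2,interpolation=2))
E
```

```text
red [(149, array([341.5, 250.8]), ((341.5, 250.5), (13.0, 13.0), 90.0))] []Traceback (most recent call last):
  File "<stdin>", line 5, in <module>
IndexError: list index out of range
```

```bash
python3 - <<'E'
from h import *
t=cv2.imread("pics/top0.png");s=cv2.imread("pics/scene0.png")
rt=(341.5,250.8)
rs=blobs(s,(0,150,90),(8,255,255),212,142,242,170)+blobs(s,(170,150,90),(180,255,255),212,142,242,170);print(rs, cv2.cvtColor(s,cv2.COLOR_BGR2HSV)[156,224:230])
q=rs[0][1] if rs else (227,156.5)
print("knob",tri(rt,q),onz("top",rt,.186))
for n,im,r in(("top",t,(200,190,340,300)),("scene",s,(235,140,370,200))):
    print(n);[print(b) for b in blobs(im,(17,110,110),(32,255,255),*r)]
for n,z,r in(("spool",.05,(165,210,195,240)),("slick",.06,(355,235,385,265))):
    for b in blobs(t,(5,130,60),(16,255,255),*r,amin=30):print(n,b[:2],onz("top",b[1],z))
print("tin",onz("top",(380,207),.032),"maulgrip",onz("top",(180,164),.153))
cv2.imwrite("pics/crop0.png",cv2.resize(t[160:310,160:410],None,fx=3.2,fy=3.2,interpolation=2))
E
```

```text
[(161, array([225.8, 155.6]), ((225.7000274658203, 155.4000244140625), (12.969193458557129, 14.310833930969238), 63.43495178222656))] [[  2 169 145]
 [  2 168 150]
 [  1 169 155]
 [  2 173 159]
 [  2 172 163]
 [  2 171 166]]
knob (array([ 0.51040844, -0.01509828,  0.18747688]), np.float64(0.0002717625557090218)) [ 0.51053489 -0.01515737  0.186     ]
top
(132, array([217.1, 213. ]), ((217.0, 213.0), (12.0, 12.0), 90.0))
(126, array([317.6, 228. ]), ((317.5, 228.0), (12.0, 11.0), 90.0))
(197, array([260.1, 258.7]), ((260.1297607421875, 258.6783752441406), (4.418939590454102, 43.72151184082031), 8.972626686096191))
scene
(91, array([352. , 158.6]), ((352.0, 159.0), (8.0, 12.0), 90.0))
(167, array([296.1, 175.9]), ((295.7362976074219, 175.11988830566406), (29.462770462036133, 6.869129180908203), 65.55604553222656))
(76, array([255.3, 171.6]), ((255.0, 171.5), (9.0, 8.0), 90.0))
spool (314, array([177.6, 223.8])) [0.58706776 0.33677345 0.05      ]
slick (186, array([369.9, 250.1])) [ 0.51742149 -0.09429742  0.06      ]
tin [ 0.61797737 -0.12827981  0.032     ] maulgrip [0.69796127 0.30546949 0.153     ]
```

View pics/crop0.png

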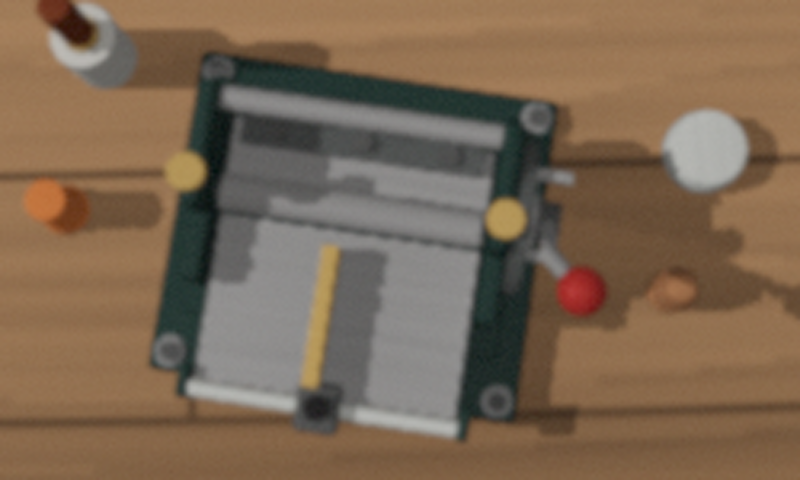

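```bash
python3 - <<'E'
from h import *
t=cv2.imread("pics/top0.png")
a=onz("top",(217.1,213),.168);b=onz("top",(317.6,228),.168);print(a,b,np.linalg.norm(a-b))
y=(a-b)[:2];y/=np.linalg.norm(y);print("yaw nuts",np.degrees(np.arctan2(-y[0],y[1])))
g=blobs(t,(17,110,110),(32,255,255),240,235,280,290)[0];bx=cv2.boxPoints(g[2]);bx=bx[np.argsort(bx[:,1])]
e1=onz("top",bx[:2].mean(0),.099);e2=onz("top",bx[2:].mean(0),.099);d=(e1-e2);print("guide",e1,e2,np.linalg.norm(d),"yaw",np.degrees(np.arctan2(d[1],d[0])))
# base bolts/yaw from crop
P=[onz("top",(160+u/3.2,160+v/3.2),.02) for u,v in((219,68),(537,117),(497,400),(169,349))]
print(np.round(P,3)); d=P[0]-P[3]+P[1]-P[2];print("yaw bolts x",np.degrees(np.arctan2(d[1],d[0])));d=P[0]-P[1]+P[3]-P[2];print("y",np.degrees(np.arctan2(-d[0],d[1])))
yaw=np.arctan2(-y[0],y[1]);R=np.array([[np.cos(yaw),-np.sin(yaw)],[np.sin(yaw),np.cos(yaw)]])
O=np.array([.5104,-.0151])-R@[-.0503,-.15];print("O",O)
for n,p in(("nutA",a),("nutB",b),("g1",e1),("g2",e2),("slick",(.5174,-.0943)),("bolts",np.mean(P,0)),("tcp",(.1821,.5187))):print(n,np.round(R.T@(np.array(p[:2])-O),4))
E
```

```text
[0.59140539 0.22488677 0.168     ] [0.55716345 0.02761973 0.168     ] 0.20021687494850515
yaw nuts -9.847375167798278
guide [0.5481394 0.1379891 0.099    ] [0.45752121 0.15367184 0.099     ] 0.09196524144795158 yaw -9.818576041181771
[[ 0.69   0.225  0.02 ]
 [ 0.647 -0.009  0.02 ]
 [ 0.443  0.026  0.02 ]
 [ 0.484  0.261  0.02 ]]
yaw bolts x -9.998536719117345
y -10.09549385573473
O [0.58561256 0.1240875 ]
nutA [-0.0115  0.1003]
nutB [-0.0115 -0.0999]
g1 [-0.0393  0.0073]
g2 [-0.1313  0.0072]
slick [-0.0299 -0.2268]
bolts [-0.0195 -0.0017]
tcp [-0.4651  0.3198]
```

Request:
{"op": "drive_tool", "data": {
  "offset": [
    [0,0,0],
    [0,0,0],
    [-0.58,-0.73,0],
    [-0.58,-0.73,0],
    [-0.58,-0.73,0],
    [-0.58,-0.73,0],
    [-0.58,-0.73,0],
    [-0.58,-0.73,0],
    [-0.58,-0.73,0],
    [-0.58,-0.73,0]
  ],
  "turn": [
    [0,0,-0.78],
    [0,0,-0.78],
    [0,0,0],
    [0,0,0],
    [0,0,0],
    [0,0,0],
    [0,0,0],
    [0,0,0],
    [0,0,0],
    [0,0,0]
  ],
  "hand": [0,0,0,0,0,0,0,0,0,0]
}}

```text
time_s: 1.35
position: [0.3248, 0.2555, 0.2312]
tool_rot: [[-0.985, 0.173, -0.0], [0.173, 0.985, -0.0], [0.0, -0.0, -1.0]]
ft_force: [0.4, -0.1, 0.8]
grip_width: -0.0004
gripper_force: 0.0
```

Request:
{"op": "drive_tool", "data": {
  "offset": [
    [-0.58,-0.73,0],
    [-0.58,-0.73,0],
    [-0.58,-0.73,0],
    [-0.58,-0.73,0],
    [-0.58,-0.73,0],
    [-0.5,-0.73,0],
    [-0.3,-0.73,0],
    [0,-0.6,0],
    [0,0,0],
    [0,0,0]
  ],
  "turn": [
    [0,0,0],
    [0,0,0],
    [0,0,0],
    [0,0,0],
    [0,0,0],
    [0,0,0],
    [0,0,0],
    [0,0,0],
    [0,0,0],
    [0,0,0]
  ],
  "hand": [0,0,0,0,0,0,0,0,0,0]
}}

```text
time_s: 2.6
position: [0.4305, 0.0065, 0.2313]
tool_rot: [[-0.985, 0.173, -0.0], [0.173, 0.985, 0.0], [0.0, 0.0, -1.0]]
ft_force: [-0.1, 0.4, -0.4]
grip_width: -0.0001
gripper_force: 0.0
```

```bash
cat >> h.py <<'E'
yaw=np.radians(-9.9);R=np.array([[np.cos(yaw),-np.sin(yaw)],[np.sin(yaw),np.cos(yaw)]]);O=np.array([.5856,.1241])
def mach(p): return np.round(np.r_[R.T@(np.asarray(p)[:2]-O),p[2:]],4)
def st():
    s=observe();print(round(s["time_s"],2),"mach",mach(s["position"]),"F",np.round(s["ft_force"],1),"w",round(s["grip_width"],4),"tool x,y in mach",np.round(R.T@s["tool_rot"][:2,:2],3).tolist(),np.round(s["tool_rot"][2],3))
E
python3 -c "
from h import *
st();cv2.imwrite('pics/w1.png',get_image('wrist'));cv2.imwrite('pics/t1.png',get_image('top'))"
```

```text
2.6 mach [-0.1326 -0.1425  0.2313] F [-0.1  0.4 -0.4] w -0.0001 tool x,y in mach [[-1.0, 0.002], [0.002, 1.0]] [ 0.  0. -1.]
```

View pics/w1.png

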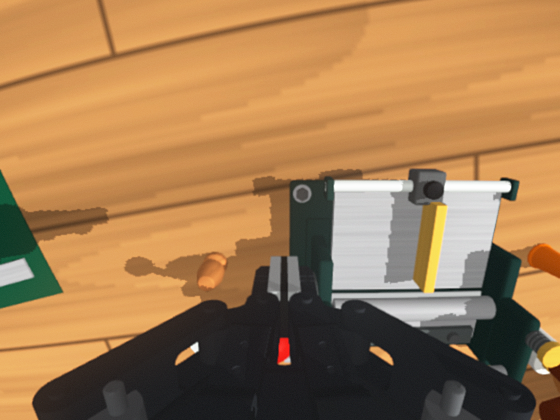

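Request:
{"op": "drive_tool", "data": {
  "offset": [
    [0,-0.05,0.33],
    [0,-0.05,0.33],
    [0,-0.05,0.33],
    [0,-0.05,0.33],
    [-0.25,0,0],
    [-0.25,0,0],
    [-0.25,0,0],
    [-0.25,0,0],
    [-0.1,0,0],
    [-0.1,0,0]
  ],
  "turn": [
    [0,0,0],
    [0,0,0],
    [0,0,0],
    [0,0,0],
    [0,0,0],
    [0,0,0],
    [0,0,0],
    [0,0,0],
    [0,0,0],
    [0,0,0]
  ],
  "hand": [0,0,0,0,0,0,0,0,0,0]
}}

```text
time_s: 3.95
position: [0.4767, -0.0102, 0.1785]
tool_rot: [[-0.985, 0.174, -0.0], [0.174, 0.985, 0.0], [0.0, 0.0, -1.0]]
ft_force: [-0.1, -0.6, 0.2]
grip_width: 0.0001
gripper_force: 0.0
```

Request:
{"op": "drive_tool", "data": {
  "offset": [
    [-0.1,0,0],
    [-0.1,0,0],
    [-0.1,0,0],
    [-0.1,0,0],
    [-0.1,0,0],
    [-0.1,0,0],
    [-0.1,0,0],
    [-0.1,0,0],
    [-0.1,0,0],
    [-0.1,0,0]
  ],
  "turn": [
    [0,0,0],
    [0,0,0],
    [0,0,0],
    [0,0,0],
    [0,0,0],
    [0,0,0],
    [0,0,0],
    [0,0,0],
    [0,0,0],
    [0,0,0]
  ],
  "hand": [0,0,0,0,0,0,0,0,0,0]
}}

```text
time_s: 5.2
position: [0.5164, -0.0173, 0.1784]
tool_rot: [[-0.985, 0.174, 0.0], [0.174, 0.985, -0.0], [-0.0, -0.0, -1.0]]
ft_force: [0.7, -0.4, 1.2]
grip_width: -0.0002
gripper_force: 0.0
```

```bash
python3 -c "
from h import *
st()
for n in('top','scene'):cv2.imwrite(f'pics/{n}2.png',get_image(n))
t=cv2.imread('pics/top2.png');s=cv2.imread('pics/scene2.png')
print([b[:2] for b in blobs(t,(0,180,90),(8,255,255),290,200,370,270)],[b[:2] for b in blobs(s,(0,150,90),(8,255,255),200,130,270,190)])
c=np.hstack([cv2.resize(i[y:y+120,x:x+120],(400,400)) for i,x,y in((t,270,180),(s,190,100))]);cv2.imwrite('pics/c2.png',c)"
```

```text
5.2 mach [-0.0439 -0.1512  0.1784] F [ 0.7 -0.4  1.2] w -0.0002 tool x,y in mach [[-1.0, 0.002], [0.002, 1.0]] [-0. -0. -1.]
[] [(169, array([229.9, 164.9]))]
```

View pics/c2.png

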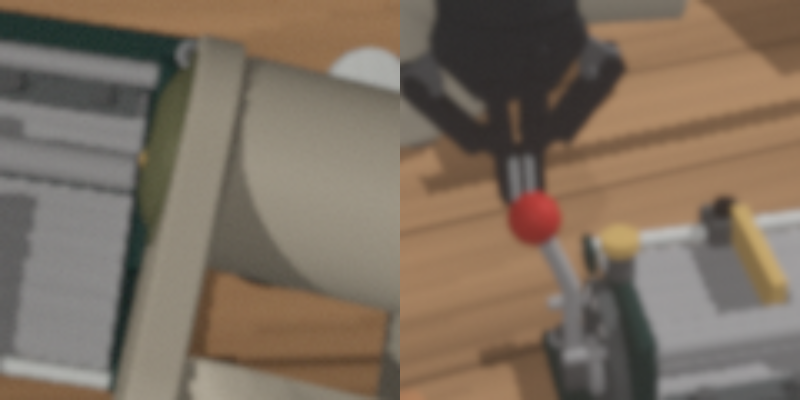

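The scene crop shows the fingertips behind the knob and the knob moved to (230,165), so the lever is following the push. I'll keep pushing.

Request:
{"op": "drive_tool", "data": {
  "offset": [
    [-0.1,0,0],
    [-0.1,0,0],
    [-0.1,0,0],
    [-0.1,0,0],
    [-0.1,0,0],
    [-0.1,0,0],
    [-0.1,0,0],
    [-0.1,0,0],
    [-0.1,0,0],
    [-0.1,0,0]
  ],
  "turn": [
    [0,0,0],
    [0,0,0],
    [0,0,0],
    [0,0,0],
    [0,0,0],
    [0,0,0],
    [0,0,0],
    [0,0,0],
    [0,0,0],
    [0,0,0]
  ],
  "hand": [0,0,0,0,0,0,0,0,0,0]
}}

```text
time_s: 6.55
position: [0.5554, -0.024, 0.1785]
tool_rot: [[-0.985, 0.174, -0.0], [0.174, 0.985, 0.0], [0.0, 0.0, -1.0]]
ft_force: [-4.1, 1.6, 2.9]
grip_width: -0.0001
gripper_force: 1.8
```

```bash
cat >> h.py <<'E'
def knob(q):
    o,d=ray("scene",q);n=np.r_[R[:,1],0];P=np.r_[O+R@[0,-.15],0]
    p=o+d*((P-o)@n)/(d@n);m=mach(p);return m,"angle",round(float(np.arctan2(m[0],m[2]-.088)+.475),3)
E
python3 -c "
from h import *
st()
s=get_image('scene');b=[b[:2] for b in blobs(s,(0,150,90),(8,255,255),200,130,290,210)];print(b)
for q in((225.8,155.6),(229.9,164.9),b[0][1]):print(knob(q))"
```

```text
6.55 mach [-0.0043 -0.1511  0.1785] F [-4.1  1.6  2.9] w -0.0001 tool x,y in mach [[-1.0, 0.002], [0.002, 1.0]] [ 0.  0. -1.]
[(179, array([231.9, 171.8]))]
(array([-0.0518, -0.15  ,  0.1865]), 'angle', -0.009)
(array([ 0.0022, -0.15  ,  0.1994]), 'angle', 0.495)
(array([ 0.0238, -0.15  ,  0.1984]), 'angle', 0.687)
```

Request:
{"op": "drive_tool", "data": {
  "offset": [
    [-0.05,0,0],
    [-0.05,0,0],
    [-0.05,0,0],
    [-0.05,0,0],
    [-0.05,0,0],
    [-0.05,0,0],
    [-0.05,0,0],
    [0,0,0],
    [0,0,0],
    [0,0,0]
  ],
  "turn": [
    [0,0,0],
    [0,0,0],
    [0,0,0],
    [0,0,0],
    [0,0,0],
    [0,0,0],
    [0,0,0],
    [0,0,0],
    [0,0,0],
    [0,0,0]
  ],
  "hand": [0,0,0,0,0,0,0,0,0,0]
}}

```text
time_s: 7.85
position: [0.569, -0.0265, 0.1785]
tool_rot: [[-0.985, 0.174, -0.0], [0.174, 0.985, -0.0], [0.0, -0.0, -1.0]]
ft_force: [0.1, -0.4, -0.4]
grip_width: 0.0001
gripper_force: 0.0
```

```bash
python3 -c "
from h import *
st()
s=get_image('scene');b=[b[:2] for b in blobs(s,(0,150,90),(8,255,255),200,130,290,210)];print(b,knob(b[0][1]))"
```

```text
7.85 mach [ 0.0096 -0.1512  0.1785] F [ 0.1 -0.4 -0.4] w 0.0001 tool x,y in mach [[-1.0, 0.002], [0.002, 1.0]] [ 0. -0. -1.]
[(181, array([234.8, 185.9]))] (array([ 0.0496, -0.15  ,  0.1856]), 'angle', 0.945)
```

The knob now reads 0.945 rad, which is the second stop, with no contact force. Next I back off, rise and cross to the guide.

Request:
{"op": "drive_tool", "data": {
  "offset": [
    [0.6,0,-0.39],
    [0.6,0,-0.39],
    [0.6,0,-0.39],
    [0.09,0.4,0],
    [0.09,0.4,0],
    [0.09,0.4,0],
    [0.09,0.4,0],
    [0.09,0.4,0],
    [0.09,0.4,0],
    [0.09,0.4,0]
  ],
  "turn": [
    [0,0,0],
    [0,0,0],
    [0,0,0],
    [0,0,0],
    [0,0,0],
    [0,0,0],
    [0,0,0],
    [0,0,0],
    [0,0,0],
    [0,0,0]
  ],
  "hand": [0,0,0,0,0,0,0,0,0,0]
}}

```text
time_s: 9.15
position: [0.4927, 0.1018, 0.2253]
tool_rot: [[-0.985, 0.173, 0.0], [0.173, 0.985, 0.0], [-0.0, 0.0, -1.0]]
ft_force: [-0.2, 0.1, 0.6]
grip_width: 0.0004
gripper_force: 0.0
```

Request:
{"op": "drive_tool", "data": {
  "offset": [
    [0,0,0],
    [0,0,0.42],
    [0,0,0.42],
    [0,0,0.42],
    [0,0,0.42],
    [0,0,0.42],
    [0,0,0.42],
    [0,0,0.3],
    [0,0,0.2],
    [0,0,0]
  ],
  "turn": [
    [0,0,0],
    [0,0,0],
    [0,0,0],
    [0,0,0],
    [0,0,0],
    [0,0,0],
    [0,0,0],
    [0,0,0],
    [0,0,0],
    [0,0,0]
  ],
  "hand": [0,0,0,0,0,0,0,0,0,0]
}}

```text
time_s: 10.4
position: [0.4927, 0.1006, 0.1043]
tool_rot: [[-0.985, 0.174, -0.001], [0.174, 0.985, -0.0], [0.001, -0.0, -1.0]]
ft_force: [-0.8, -0.2, 0.3]
grip_width: 0.0002
gripper_force: 0.0
```

```bash
python3 -c "
from h import *
st()
s=get_image('scene');b=[b[:2] for b in blobs(s,(0,150,90),(8,255,255),200,130,290,210)];print(b,knob(b[0][1]))
cv2.imwrite('pics/c4.png',cv2.resize(s[100:280,200:400],None,fx=3,fy=3))"
```

```text
10.4 mach [-0.0874 -0.0392  0.1043] F [-0.8 -0.2  0.3] w 0.0002 tool x,y in mach [[-1.0, 0.002], [0.002, 1.0]] [ 0.001 -0.    -1.   ]
[(182, array([234.8, 185.9]))] (array([ 0.0496, -0.15  ,  0.1856]), 'angle', 0.945)
```

View pics/c4.png

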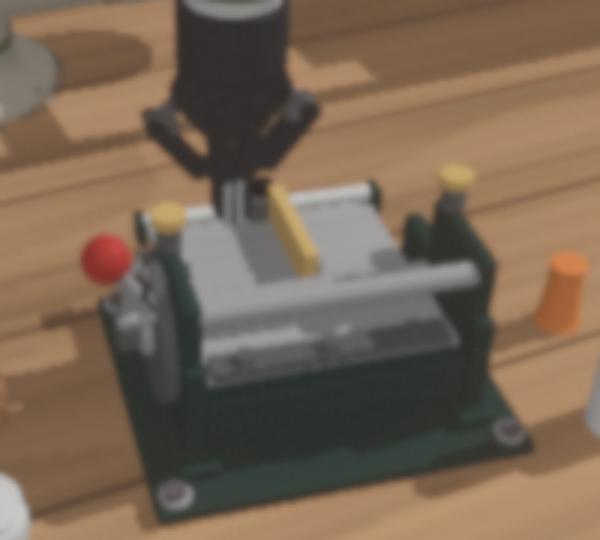

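The crop shows the fingers over the table on the lever side of the brass bar, clear of the slide block, and the knob still at its second stop. I'll finish the descent and start pushing.

Request:
{"op": "drive_tool", "data": {
  "offset": [
    [0,0,0.2],
    [0,0,0.2],
    [0,0,0.1],
    [0,0.1,0],
    [0,0.1,0],
    [0,0.1,0],
    [0,0.1,0],
    [0,0.1,0],
    [0,0.1,0],
    [0,0.1,0]
  ],
  "turn": [
    [0,0,0],
    [0,0,0],
    [0,0,0],
    [0,0,0],
    [0,0,0],
    [0,0,0],
    [0,0,0],
    [0,0,0],
    [0,0,0],
    [0,0,0]
  ],
  "hand": [0,0,0,0,0,0,0,0,0,0]
}}

```text
time_s: 11.7
position: [0.4977, 0.1285, 0.0845]
tool_rot: [[-0.985, 0.174, 0.0], [0.174, 0.985, 0.0], [-0.0, 0.0, -1.0]]
ft_force: [0.0, -0.9, 0.1]
grip_width: 0.0001
gripper_force: 0.0
```

Request:
{"op": "drive_tool", "data": {
  "offset": [
    [0,0.12,0],
    [0,0.12,0],
    [0,0.12,0],
    [0,0.12,0],
    [0,0.12,0],
    [0,0.12,0],
    [0,0.12,0],
    [0,0.12,0],
    [0,0.12,0],
    [0,0.12,0]
  ],
  "turn": [
    [0,0,0],
    [0,0,0],
    [0,0,0],
    [0,0,0],
    [0,0,0],
    [0,0,0],
    [0,0,0],
    [0,0,0],
    [0,0,0],
    [0,0,0]
  ],
  "hand": [0,0,0,0,0,0,0,0,0,0]
}}

```text
time_s: 12.95
position: [0.506, 0.1758, 0.0845]
tool_rot: [[-0.985, 0.174, -0.0], [0.174, 0.985, 0.0], [0.0, -0.0, -1.0]]
ft_force: [-2.4, -2.6, -0.6]
grip_width: -0.0003
gripper_force: 1.4
```

```bash
cat >> h.py <<'E'
def guide(n="scene"):
    s=get_image(n)
    for b in blobs(s,(17,110,110),(32,255,255),*((262,160,345,205) if n=="scene" else (215,225,290,295)),amin=40):
        bx=cv2.boxPoints(b[2]);bx=bx[np.argsort(bx[:,1])];print("guide",n,b[0],b[1],mach(onz(n,b[1],.095)),np.round(bx.ravel()))
    return s
E
python3 -c "
from h import *
st();guide();guide('top')"
```

```text
12.95 mach [-0.0874  0.0373  0.0845] F [-2.4 -2.6 -0.6] w -0.0003 tool x,y in mach [[-1.0, 0.002], [0.002, 1.0]] [ 0. -0. -1.]
guide scene 110 [319.4 179.1] [-0.0536  0.0505  0.095 ] [316. 168. 311. 171. 327. 185. 321. 189.]
```

Request:
{"op": "drive_tool", "data": {
  "offset": [
    [0,0.05,0],
    [0,0.05,0],
    [0,0.05,0],
    [0,0.05,0],
    [0,0.05,0],
    [0,0.05,0],
    [0,0.05,0],
    [0,0.05,0],
    [0,0.05,0],
    [0,0.03,0]
  ],
  "turn": [
    [0,0,0],
    [0,0,0],
    [0,0,0],
    [0,0,0],
    [0,0,0],
    [0,0,0],
    [0,0,0],
    [0,0,0],
    [0,0,0],
    [0,0,0]
  ],
  "hand": [0,0,0,0,0,0,0,0,0,0]
}}

```text
time_s: 14.3
position: [0.5093, 0.1945, 0.0845]
tool_rot: [[-0.985, 0.174, -0.0], [0.174, 0.985, -0.0], [-0.0, -0.0, -1.0]]
ft_force: [0.3, -1.7, 0.0]
grip_width: 0.0
gripper_force: 1.3
```

Request:
{"op": "drive_tool", "data": {
  "offset": [
    [0,0.02,0],
    [0,0.02,0],
    [0,0.01,0],
    [0,0.01,0],
    [0,0.01,0],
    [0,0,0],
    [0,0,0],
    [0,0,0],
    [0,0,0],
    [0,0,0]
  ],
  "turn": [
    [0,0,0],
    [0,0,0],
    [0,0,0],
    [0,0,0],
    [0,0,0],
    [0,0,0],
    [0,0,0],
    [0,0,0],
    [0,0,0],
    [0,0,0]
  ],
  "hand": [0,0,0,0,0,0,0,0,0,0]
}}

```text
time_s: 15.55
position: [0.5098, 0.1972, 0.0845]
tool_rot: [[-0.985, 0.174, 0.0], [0.174, 0.985, 0.0], [0.0, 0.0, -1.0]]
ft_force: [-0.5, -2.7, 0.2]
grip_width: 0.0001
gripper_force: 0.9
```

```bash
python3 -c "
from h import *
st();s=guide()
cv2.imwrite('pics/c5.png',cv2.resize(s[130:230,250:390],None,fx=5,fy=5,interpolation=2))"
```

```text
15.55 mach [-0.0872  0.059   0.0845] F [-0.5 -2.7  0.2] w 0.0001 tool x,y in mach [[-1.0, 0.002], [0.002, 1.0]] [ 0.  0. -1.]
guide scene 161 [329.6 176.7] [-0.0568  0.0756  0.095 ] [327. 165. 319. 170. 339. 182. 331. 188.]
```

View pics/c5.png

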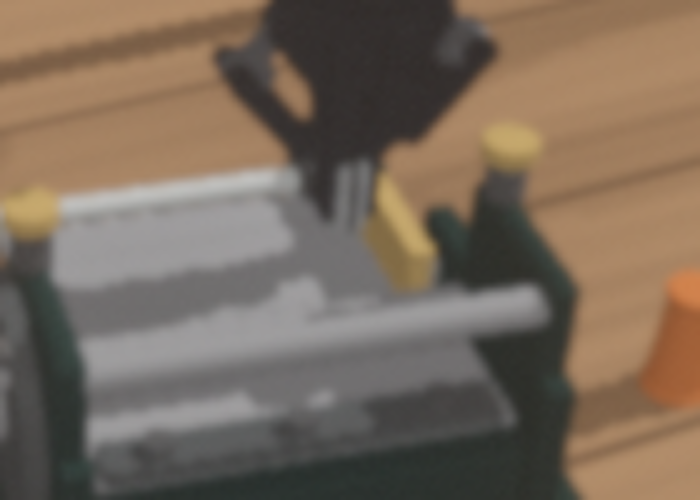

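The crop shows the guide close to the +y plate with a narrow gap still left. I'll creep on in small steps and watch the force.

Request:
{"op": "drive_tool", "data": {
  "offset": [
    [0,0.01,0],
    [0,0.01,0],
    [0,0.01,0],
    [0,0.01,0],
    [0,0.01,0],
    [0,0.01,0],
    [0,0,0],
    [0,0,0],
    [0,0,0],
    [0,0,0]
  ],
  "turn": [
    [0,0,0],
    [0,0,0],
    [0,0,0],
    [0,0,0],
    [0,0,0],
    [0,0,0],
    [0,0,0],
    [0,0,0],
    [0,0,0],
    [0,0,0]
  ],
  "hand": [0,0,0,0,0,0,0,0,0,0]
}}

```text
time_s: 16.85
position: [0.5102, 0.1996, 0.0845]
tool_rot: [[-0.985, 0.174, 0.0], [0.174, 0.985, 0.0], [0.0, 0.0, -1.0]]
ft_force: [-0.4, -1.2, -0.6]
grip_width: 0.0002
gripper_force: 0.9
```

Request:
{"op": "drive_tool", "data": {
  "offset": [
    [0,0.01,0],
    [0,0.01,0],
    [0,0.01,0],
    [0,0.01,0],
    [0,0,0],
    [0,0,0],
    [0,0,0],
    [0,0,0],
    [0,0,0],
    [0,0,0]
  ],
  "turn": [
    [0,0,0],
    [0,0,0],
    [0,0,0],
    [0,0,0],
    [0,0,0],
    [0,0,0],
    [0,0,0],
    [0,0,0],
    [0,0,0],
    [0,0,0]
  ],
  "hand": [0,0,0,0,0,0,0,0,0,0]
}}

```text
time_s: 18.1
position: [0.5105, 0.2012, 0.0845]
tool_rot: [[-0.985, 0.174, 0.0], [0.174, 0.985, 0.0], [-0.0, 0.0, -1.0]]
ft_force: [-1.0, -1.3, -0.8]
grip_width: 0.0001
gripper_force: 0.8
```

Request:
{"op": "drive_tool", "data": {
  "offset": [
    [0,0.005,0],
    [0,0.005,0],
    [0,0.005,0],
    [0,0.005,0],
    [0,0.005,0],
    [0,0.005,0],
    [0,0.005,0],
    [0,0.005,0],
    [0,0,0],
    [0,0,0]
  ],
  "turn": [
    [0,0,0],
    [0,0,0],
    [0,0,0],
    [0,0,0],
    [0,0,0],
    [0,0,0],
    [0,0,0],
    [0,0,0],
    [0,0,0],
    [0,0,0]
  ],
  "hand": [0,0,0,0,0,0,0,0,0,0]
}}

```text
time_s: 19.35
position: [0.5107, 0.2022, 0.0845]
tool_rot: [[-0.985, 0.174, -0.0], [0.174, 0.985, -0.001], [0.0, -0.001, -1.0]]
ft_force: [-1.3, -6.1, 1.0]
grip_width: 0.0006
gripper_force: 3.2
```

```bash
python3 -c "
from h import *
st();guide();st()"
```

```text
19.35 mach [-0.0872  0.064   0.0845] F [-1.3 -6.1  1. ] w 0.0006 tool x,y in mach [[-1.0, 0.002], [0.002, 1.0]] [ 0.    -0.001 -1.   ]
guide scene 158 [331.5 176.2] [-0.0576  0.0804  0.095 ] [329. 164. 321. 169. 340. 182. 332. 187.]
19.4 mach [-0.0872  0.064   0.0845] F [-2.5 -6.7  0.9] w -0.0001 tool x,y in mach [[-1.0, 0.002], [0.002, 1.0]] [ 0.    -0.001 -1.   ]
```

Commanded 1.6 mm, moved 1.0 mm, and the force rose to about 6.5 N at the expected home position, so this is the stop. I'll give one tiny extra nudge to confirm.

Request:
{"op": "drive_tool", "data": {
  "offset": [
    [0,0.005,0],
    [0,0.005,0],
    [0,0,0],
    [0,0,0],
    [0,0,0],
    [0,0,0],
    [0,0,0],
    [0,0,0],
    [0,0,0],
    [0,0,0]
  ],
  "turn": [
    [0,0,0],
    [0,0,0],
    [0,0,0],
    [0,0,0],
    [0,0,0],
    [0,0,0],
    [0,0,0],
    [0,0,0],
    [0,0,0],
    [0,0,0]
  ],
  "hand": [0,0,0,0,0,0,0,0,0,0]
}}

```text
time_s: 20.65
position: [0.5107, 0.2022, 0.0845]
tool_rot: [[-0.985, 0.174, -0.001], [0.174, 0.985, -0.002], [0.0, -0.002, -1.0]]
ft_force: [-1.8, -8.8, 1.7]
grip_width: 0.0003
gripper_force: 4.2
```

The position held while the force rose to 9 N, so the guide is home. I'll back off and lift.

Request:
{"op": "drive_tool", "data": {
  "offset": [
    [0,-0.1,0],
    [0,-0.3,0],
    [0,-0.4,0],
    [0,0,-0.4],
    [0,0,-0.6],
    [0,0,-0.8],
    [0,0,-0.8],
    [0,0,-0.8],
    [0,0,0],
    [0,0,0]
  ],
  "turn": [
    [0,0,0],
    [0,0,0],
    [0,0,0],
    [0,0,0],
    [0,0,0],
    [0,0,0],
    [0,0,0],
    [0,0,0],
    [0,0,0],
    [0,0,0]
  ],
  "hand": [0,0,0,0,0,0,0,0,0,0]
}}

```text
time_s: 21.9
position: [0.5049, 0.171, 0.2197]
tool_rot: [[-0.985, 0.174, -0.001], [0.174, 0.985, -0.0], [0.001, -0.0, -1.0]]
ft_force: [-0.7, 0.4, -1.0]
grip_width: -0.0
gripper_force: 0.0
```

```bash
python3 -c "
from h import *
st();s=guide();b=[b[:2] for b in blobs(s,(0,150,90),(8,255,255),200,130,290,210)];print(b,knob(b[0][1]))
cv2.imwrite('pics/c6.png',cv2.resize(s[100:300,170:440],None,fx=2.9,fy=2.9,interpolation=2))"
```

```text
21.9 mach [-0.0876  0.0323  0.2197] F [-0.7  0.4 -1. ] w -0.0 tool x,y in mach [[-1.0, 0.002], [0.002, 1.0]] [ 0.001 -0.    -1.   ]
guide scene 246 [328.9 172.7] [-0.072   0.0796  0.095 ] [325. 157. 317. 162. 340. 182. 332. 187.]
[(182, array([234.8, 185.9]))] (array([ 0.0496, -0.15  ,  0.1856]), 'angle', 0.945)
```

View pics/c6.png

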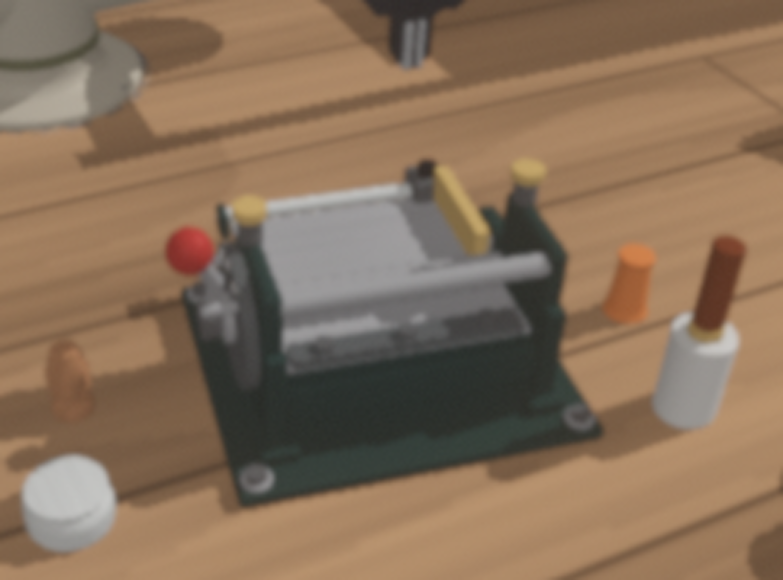

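The crop shows the lever at its second stop, the guide against the +y plate, all four loose things standing in place, and the arm clear. I'll hand it in.

```bash
python3 -c "
from rig import env
print(env.close_job())"
```

```text
the job is handed in; nothing more can be done
None
```

The thickness lever is at its second stop and the edge guide is home against the far side plate; I saw no contact force above about 9 N, the four loose things are standing where they were, and the job was handed in at about 22 s (no verdict was returned).

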